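# Seat a clamp foot in a microscope stage and start its thumbscrew

### The job

Set the loose clamp foot flat and square, fully home, in the T-shaped pocket of the black microscope stage. Then turn its black thumbscrew backward (counter-clockwise seen from above) until you feel it drop into the thread when pressed down, do not turn it forward before that, and then turn it forward (clockwise) one full turn. Finish while still gripping the thumbscrew's head, with the screw held started in its thread; leave the circuit board, the screwdriver and the jar where they are.

Things in the scene. Friction and masses are not known exactly. Their poses are not given: they have to be found in the camera images.
- fixture: Fixed black stage plate, 200 (x) x 130 (y) x 14 mm; dark steel walls on it (tops 26 mm above the bench) form a T-shaped pocket, 12 mm deep, inner edges chamfered 3 mm. Origin: centre of its underside, on the bench; z up. Wide part of the T at its +x end: x 10.5 to 66.5 mm, 55 mm wide; narrow part x -66.5 to 10.5 mm, 37 mm wide.
- pocket (a point): Centre of the pocket floor, 14 mm above the bench, axes as the fixture. The foot is fully home when its origin is here and its x axis points along the fixture's x axis (clearance 1.5 mm on every side).
- foot: Loose clamp foot, 0.3 kg: 12 mm thick aluminium T-shaped sole, 52 mm wide at x 12 to 65 mm, 34 mm wide at x -65 to 12 mm. On it a blue gripping rib at x = -40 mm and a brass threaded boss, 40 mm in diameter, at x = +40 mm, top 58 mm above the underside. Origin: centre of the underside; z up. The thumbscrew stands captive in the boss and travels along.
- rib (a point): Point to grip on the blue rib, 38 mm above the foot's underside, 80 mm from the boss axis; axes as the foot. The rib is 24 mm wide (along y; grip across this), 30 mm long (x), from 12 to 52 mm above the underside.
- boss (a point): Centre of the boss's top, on the thread axis; axes as the foot. Right-handed two-start thread inside: 12 mm down per clockwise turn (1.91 mm per rad), about 1.6 mm of play. Its two beginnings (red marks) lie on the foot's +x and -x sides. Lugs on the thread climb as the screw turns counter-clockwise; past a beginning they can drop 6 mm.
- screw: Thumbscrew, 0.09 kg, upright in the boss; lifts about 4 mm at most. Origin: shank's lower tip; z up; x along its two lugs (white line, red dot at +x). Black head 30 mm in diameter, 53 to 77 mm above the tip. Tip above the foot's underside: 34 mm with lugs on the thread beginnings, 28 after the drop, 16 one turn later. At first its x axis lies 0.6 to 1.4 rad clockwise of the foot's.
- screw_head (a point): Grip point in the thumbscrew's head, on its axis, 67 mm above the screw's tip, 10 mm below the head's top; axes as the screw. Gripped firmly, the screw does not drop by itself: once 0.2 to 0.5 rad past the thread's beginning, press it down (5 to 8 N) or let go of it for a moment.
- screw_lug (a point): End of the screw's +x lug, 13.2 mm from the axis, 13.2 mm above the tip (inside the boss, not seen).
- board: Bystander: loose small green circuit board with a steel connector strip, 85 x 55 x 15 mm, origin at the centre of its underside. Leave alone.
- driver: Bystander: loose orange-handled screwdriver lying on the bench, about 200 mm long. Leave alone.
- flux_jar: Bystander: loose closed jar, 44 mm in diameter, 60 mm high, origin at the centre of its underside. Leave alone.
There are look-alikes about, which are no part of the job. Of the things like the fixture, leave any that is purple; of the rest the smaller one is meant.

How it is judged:
On the way, in this order (a step that is already met when the one before it is completed fails the run):
1. the foot is fully home, flat and square in the pocket, and let go (z of foot in the frame of pocket below 0.002 m and horizontal distance between foot and pocket below 0.003 m and angle between the x axis of foot and the x axis of fixture, either way round below 0.05 rad and x of boss in the frame of fixture above 0.02 m and angle between foot's own z axis and vertical below 0.03 rad and contact force between the fingers and foot below 0.3 N), for 0.1 s.
2. the screw is turned backward up to the beginning of the thread, in the seated foot (z of foot in the frame of pocket below 0.002 m and horizontal distance between foot and pocket below 0.003 m and angle between the x axis of foot and the x axis of fixture, either way round below 0.05 rad and x of boss in the frame of fixture above 0.02 m and angle between foot's own z axis and vertical below 0.03 rad and angle between the x axis of screw and the x axis of foot, either way round below 0.25 rad and z of screw in the frame of foot above 0.0322 m), for 0.02 s.
3. the screw has dropped into the thread (z of screw in the frame of foot between 0.0245 and 0.0305 m), for 0.1 s.
At the end, for the whole second after the job is handed in: Foot home in the pocket (2 mm in height, 3 mm sideways, 0.05 rad square, 0.03 rad flat); screw upright within 0.1 rad, tip 13.4 to 20 mm above the foot's underside (one turn after the drop: 16 mm); fingers grip the screw (over 2 N), not the foot; the screw does not turn (all of step 1 and z of screw in the frame of foot between 0.0134 and 0.02 m and angle between screw's own z axis and vertical below 0.1 rad and contact force between the fingers and screw above 2 N and angular speed of screw below 0.2 rad/s); the arm keeps its last pose, push and grip.
It fails at once if the screw is turned clearly forward before it has dropped (x of screw_lug in the frame of boss below -0.0045 m and y of screw_lug in the frame of boss below -0.003 m and z of screw in the frame of foot above 0.0293 m).
It fails at once if the foot is tipped over (angle between foot's own z axis and vertical above 0.5 rad).
It fails at once if the circuit board is disturbed (distance of board from where it was at the start of the episode above 0.02 m).
It fails at once if the screwdriver is disturbed (distance of driver from where it was at the start of the episode above 0.02 m).
It fails at once if the jar is disturbed (distance of flux_jar from where it was at the start of the episode above 0.02 m).
It also fails if it takes over 72 s, if anything falls off the work surface, if the arm or the gripper's body presses on something with over 40 N, if the wrist force passes 120 N, or if a joint passes its speed limit or range.

### The arm

A 6-joint arm with a two-finger parallel gripper is mounted at the origin on the work surface. World frame = base frame: x ahead of the robot, y to its left, z up, the work surface at z = 0. Lengths are in m, angles in rad, forces in N, time in s.
With the tool pointing down it reaches from about 0.25 to 0.725 m from the base axis. Payload 4 kg.
Tool frame: the origin (TCP) lies on the centre line of the jaws, within the pads' length; the fingertips stand tip_reach ahead of it and the grasp point (between the pads) lies 5 mm behind it (tip_reach is the distance from the TCP to the fingertips, in m); z points along the fingers, y is the direction in which the jaws open and shut (so a half turn about z gives the same grasp; the last joint's range is limited). The gripper opens to 85 mm and grips with 20 to 120 N. Pads are 22 mm wide; open, the fingers measure 114 mm over their backs; the gripper's body (76 mm by 85 mm) begins 54 mm behind the grasp point. The pads swing forward as they close: fully open they stand 13 mm farther back than shut.
Start: joints at [1.206, 0.241, 0.005, 1.335, 0, 1.571], TCP at [0.178, 0.467, 0.245] pointing down, gripper open.
Joint ranges: [-2.72, 2.72], [-1.05, 1.87], [-1.09, 1.28], [-1.99, 2.15], [-1.42, 1.44], [-3.14, 3.14]. Speed limits (rad/s): [2.79, 2.79, 3.14, 3.14, 3.14, 3.14].

### API

Orientations are given as a unit quaternion [x, y, z, w].
In Python, from workcell import * gives the robot as it stands.
- The arm moves only by the tool arm_command, never from a script. Its arguments are lists of equal length, an entry for each row: "translation": the shift along the tool's x, y, z in cm, a list of three; "turn": the turn about the tool's z in rad; "hand": the closure, from 0 (fully open) to 1 (shut). In form: {"translation": [[x, y, z], ...], "turn": [turn, ...], "hand": [hand, ...]}. A call has 1 to 5 rows; each row is the pose to reach, as a shift and turn from the pose commanded when the call began, along the tool's axes at that moment; what a row does not reach only later rows make up. A row lasts 1/12 s, in which the tool goes at most 41.7 mm and 7.16 degrees, less where a joint would pass 70% of its speed; a pose out of reach is approached as far as the arm can. A call with a gripper value outside its range is refused whole. The fingers move at their own pace and stop on an object; the grip force is fixed at half the most. Time passes only in rows, so rows that repeat a pose let the fingers close. It gives the time, the measured TCP pose, the force and the opening at its end, in the units of the state.
- get_obs(): the state, without advancing time (a new reading comes with each control period).
- camera(name): name is "side" or "top"; returns (picture, depth): 384x512x3 uint8, red, green, blue; 384x512 float32, m along the optical axis (not along the pixel's ray), 0 where there is no reading.
- camera_info(name): a dict with "mtx" (3x3 intrinsics, pixels), "world_to_cam" (4x4, takes a point from world to camera coordinates). Camera axes: x right, y down, z forward; pixel columns grow to the right and rows downward; lengths in m; the calibration is good to about 2 mm. A picture is of the moment at which its call begins. camera_info takes no time and is no camera call.
- job_done(): hands the job in, once; it reports no verdict.
Trained networks look in the newest picture that a camera, given by its name, has taken for a name from the list of things; names that differ only in an ending like _2 or _b are one class to them, and where a whole thing is asked for, a point or a joint stands for the part that bears it (a point fixed in the world has none). Each returns a list of dicts, best first, with "conf" (0 to 1); they miss things now and then, are a little off and sometimes report something else, mostly with a low value. They report only what shows in the picture. A call takes as long as a camera call. They do not tell look-alikes from the thing itself.
- search_frame(camera, name): "location" ([row, column] in pixels, amid what is visible of it).
- spot_point(camera, name): "location" ([row, column] in pixels: a listed point, or the origin of a listed thing).
The state is a dict: "clock": time; "joint_pos": joint angles; "joint_vel": joint speeds; "tau": joint torques, N m; "eef_pos": TCP position; "tool_rot": TCP orientation; "ft_force": force on the tool from outside, world axes, zero at the start; "ft_torque": the same for the moment, N m; "grip_width": finger opening in m.
Only numpy, scipy, OpenCV 4.12 (cv2) and the standard library are available. Lean on these libraries where they do the work, as an engineer would, in place of code of your own. Each camera call takes 0.05 s, during which the arm holds its last target. There are 200 camera calls.

## Working session

There is one attempt and no reset: what is moved stays moved. The work goes in short steps, Python scripts to look and compute and a tool call to move; the robot and the scene stay as the last step left them, time stands still between calls to the robot, and variables do not carry over. Pictures are saved under pics/ and viewed, about 8 in all and at most 12, crops included, and the job is handed in when it is done.

Besides the shell and the picture viewer there is one more tool, called after "Request:" by a JSON object that holds its "method" and its "body". arm_command: Moves the arm, as the interface text tells. Its arguments: {"type":"object","properties":{"translation":{"type":"array","items":{"type":"array","items":{"type":"number"}}},"turn":{"type":"array","items":{"type":"number"}},"hand":{"type":"array","items":{"type":"number"}}},"required":["translation","turn","hand"]}

```bash
ls; mkdir -p pics
cat > h.py <<'E'
from workcell import *
import numpy as np, cv2
from scipy.spatial.transform import Rotation as R
def px2w(cam,dep,r,c,win=2):
    i=camera_info(cam);K=np.array(i["mtx"]);T=np.linalg.inv(np.array(i["world_to_cam"]))
    r0,c0=int(round(r)),int(round(c));p=dep[max(0,r0-win):r0+win+1,max(0,c0-win):c0+win+1];p=p[p>0]
    if not len(p): return None
    z=np.median(p);return (T@[ (c-K[0,2])/K[0,0]*z,(r-K[1,2])/K[1,1]*z,z,1])[:3]
def ray(cam,r,c,h):
    "world point on pixel ray at height h"
    i=camera_info(cam);K=np.array(i["mtx"]);T=np.linalg.inv(np.array(i["world_to_cam"]))
    d=T[:3,:3]@[(c-K[0,2])/K[0,0],(r-K[1,2])/K[1,1],1];o=T[:3,3];return o+d*(h-o[2])/d[2]
def w2px(cam,p):
    i=camera_info(cam);q=np.array(i["world_to_cam"])@np.append(p,1);q=np.array(i["mtx"])@q[:3];return q[1]/q[2],q[0]/q[2]
def cloud(cam,dep):
    i=camera_info(cam);K=np.array(i["mtx"]);T=np.linalg.inv(np.array(i["world_to_cam"]))
    v,u=np.mgrid[:dep.shape[0],:dep.shape[1]]
    P=np.stack([(u-K[0,2])/K[0,0]*dep,(v-K[1,2])/K[1,1]*dep,dep],-1)
    W=P@T[:3,:3].T+T[:3,3];W[dep==0]=np.nan;return W
def tool():
    o=get_obs();return np.array(o["eef_pos"]),R.from_quat(o["tool_rot"])
E
python3 - <<'E'
from h import *
o=get_obs();print({k:np.round(v,3) for k,v in o.items()})
for c in("top","side"):
    p,d=camera(c);cv2.imwrite(f"pics/{c}0.png",p[:,:,::-1]);np.save(f"{c}0.npy",d)
    i=camera_info(c);print(c,np.linalg.inv(i["world_to_cam"])[:3].round(2).tolist())
    for n in("fixture","foot","pocket","rib","boss","screw_head","board","driver","flux_jar"):
        for x in spot_point(c,n)[:3]:
            r,q=x["location"];w=px2w(c,d,r,q);print(n,round(x["conf"],2),round(r),round(q),None if w is None else w.round(3))
E
```

```text
pics
{'clock': np.float64(0.0), 'joint_pos': array([1.206, 0.241, 0.004, 1.335, 0.   , 1.571]), 'joint_vel': array([-0.001, -0.   , -0.001,  0.   , -0.   , -0.   ]), 'tau': array([-0.0000e+00, -3.7232e+01,  2.5241e+01,  1.7000e-02,  0.0000e+00,
        0.0000e+00]), 'eef_pos': array([0.178, 0.467, 0.244]), 'tool_rot': array([ 0.181,  0.983, -0.001, -0.   ]), 'ft_force': array([0.095, 0.266, 0.568]), 'ft_torque': array([ 0.016,  0.009, -0.024]), 'grip_width': np.float64(0.086)}
top [[-0.02, -0.98, 0.17, 0.28], [-1.0, 0.01, -0.03, -0.15], [0.02, -0.17, -0.98, 1.44]]
fixture 0.82 188 236 [ 0.553 -0.137  0.014]
fixture 0.8 210 399 [ 0.469 -0.698  0.019]
fixture 0.73 147 105 [0.706 0.32  0.017]
foot 0.85 192 143 [0.544 0.184 0.013]
pocket 0.94 209 405 [ 0.473 -0.72   0.017]
pocket 0.63 189 240 [ 0.551 -0.151  0.015]
pocket 0.63 145 104 [0.713 0.322 0.016]
rib 0.62 199 139 [0.515 0.185 0.052]
boss 0.97 176 147 [0.589 0.16  0.06 ]
screw_head 0.67 169 143 [0.601 0.162 0.109]
screw_head 0.6 177 152 [0.591 0.15  0.036]
board 0.73 190 239 [ 0.548 -0.148  0.014]
board 0.66 227 84 [0.426 0.378 0.006]
driver 0.61 236 306 [ 0.386 -0.374  0.023]
flux_jar 0.66 171 297 [ 0.602 -0.344  0.062]
side [[0.93, -0.25, 0.28, 0.06], [-0.38, -0.57, 0.73, -1.33], [-0.02, -0.78, -0.62, 1.11]]
fixture 0.86 145 252 [0.686 0.291 0.016]
fixture 0.81 208 259 [ 0.541 -0.146  0.01 ]
fixture 0.72 333 313 [ 0.466 -0.73   0.017]
foot 0.61 165 234 [0.552 0.177 0.009]
pocket 0.96 209 258 [ 0.531 -0.163  0.022]
pocket 0.93 143 254 [0.699 0.294 0.023]
pocket 0.88 330 316 [ 0.479 -0.723  0.019]
boss 0.79 155 241 [0.585 0.167 0.064]
screw_head 0.45 149 240 [0.58  0.164 0.095]
board 0.48 152 196 [0.431 0.363 0.003]
driver 0.51 260 246 [ 0.392 -0.383  0.011]
flux_jar 0.67 240 298 [ 0.599 -0.372  0.02 ]
flux_jar 0.63 155 240 [0.584 0.177 0.057]
```

Run:
```python
import cv2
a=cv2.imread("pics/top0.png")[100:270,50:450];cv2.imwrite("pics/topz.png",cv2.resize(a,(800,340),interpolation=cv2.INTER_CUBIC))
```

```text
(no output)
```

View pics/topz.png

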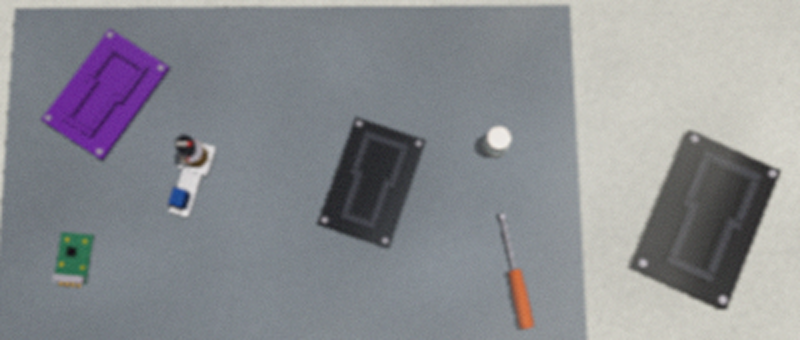

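Candidates for the fixture (top view pixels row, column): purple (147,105), small black (188,236) and larger black off the bench (210,400). The small black one fits, being the smaller of the two that aren't purple. I'll measure it and the foot in rectified crops.

```bash
cat >> h.py <<'E'
def rect(cam,img,x0,x1,y0,y1,h,s=2000):
    "rectify plane z=h: row down = -x, col right = -y ; s px per m"
    W,H=int((y1-y0)*s),int((x1-x0)*s)
    src=[w2px(cam,(x,y,h))[::-1] for x,y in((x1,y1),(x1,y0),(x0,y0),(x0,y1))]
    M=cv2.getPerspectiveTransform(np.float32(src),np.float32([[0,0],[W,0],[W,H],[0,H]]))
    return cv2.warpPerspective(img,M,(W,H),flags=cv2.INTER_CUBIC)
E
python3 - <<'E'
from h import *
out=[]
for cam in("top","side"):
    im=cv2.imread(f"pics/{cam}0.png");d=np.load(f"{cam}0.npy")
    x0,x1,y0,y1=.42,.68,-.27,-.02
    g=rect(cam,im,x0,x1,y0,y1,.014);m=(g.max(2)<75).astype(np.uint8)
    m=cv2.morphologyEx(m,cv2.MORPH_CLOSE,np.ones((25,25)))
    cs,_=cv2.findContours(m,0,2);c=max(cs,key=cv2.contourArea);(u,v),(w,h),a=cv2.minAreaRect(c)
    b=cv2.boxPoints(((u,v),(w,h),a));B=np.c_[x1-b[:,1]/2000,y1-b[:,0]/2000]
    e=[B[1]-B[0],B[2]-B[1]];L=max(e,key=np.linalg.norm)
    print(cam,"fixture c",B.mean(0).round(4),"size",w/2,h/2,"ang",np.arctan(L[1]/L[0]))
    cv2.drawContours(g,[b.astype(int)],0,(0,255,0),1);out.append(cv2.resize(g,(390,390)))
    # foot: cloud + colours
    W=cloud(cam,d);hsv=cv2.cvtColor(im,cv2.COLOR_BGR2HSV)
    near=(abs(W[...,0]-.555)<.08)&(abs(W[...,1]-.175)<.07)
    blue=near&(hsv[...,0]>100)&(hsv[...,0]<125)&(hsv[...,1]>150)&(W[...,2]>.035)
    print(" blue",blue.sum(),np.nanmean(W[blue],0).round(4),np.nanpercentile(W[blue][:,2],[10,50,90]).round(3))
    hd=near&(W[...,2]>.095);print(" head",hd.sum(),np.nanmean(W[hd],0).round(4),np.nanmax(W[hd][:,2]))
    bo=near&(W[...,2]>.052)&(W[...,2]<.066);print(" bosstop",bo.sum(),np.nanmean(W[bo],0).round(4))
    g2=rect(cam,im,.47,.65,.09,.25,.058,4000);out.append(cv2.resize(g2,(390,390)))
cv2.imwrite("pics/m1.png",cv2.resize(np.vstack([np.hstack(out[:2]),np.hstack(out[2:])]),(600,600)))
E
```

```text
top fixture c [ 0.5452 -0.1345] size 127.15985107421875 199.44898986816406 ang -0.34494242
 blue 53 [0.5146 0.1875 0.0517] [0.048 0.052 0.056]
 head 75 [0.592  0.1667 0.1082] 0.11449777000887185
 bosstop 97 [0.5611 0.1719 0.0567]
side fixture c [ 0.5422 -0.1485] size 144.38845825195312 201.6334991455078 ang -0.33929265
 blue 13 [0.5168 0.183  0.05  ] [0.046 0.05  0.053]
 head 33 [0.5926 0.1563 0.1041] 0.11286511439420821
 bosstop 37 [0.5838 0.1582 0.0558]
```

View pics/m1.png

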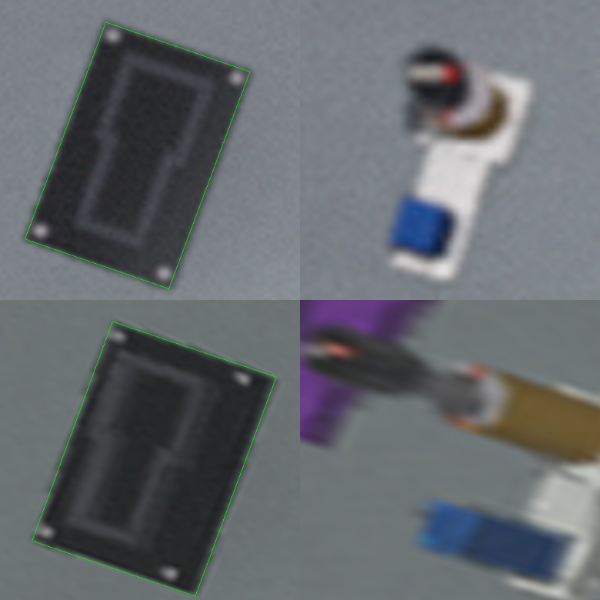

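The crop confirms the small black stage. Its T-pocket's wide end points to +x, with yaw about -0.34. Next I fit 3D silhouettes of the fixture and the foot.

```bash
cat >> h.py <<'E'
from scipy.optimize import minimize
S=4
def box(x0,x1,y0,y1,z0,z1): return np.array([[x,y,z] for x in(x0,x1) for y in(y0,y1) for z in(z0,z1)])
def cyl(cx,r,z0,z1):
    t=np.linspace(0,2*np.pi,40);return np.vstack([np.c_[cx+r*np.cos(t),r*np.sin(t),0*t+z] for z in(z0,z1)])
PL=[box(-.1,.1,-.065,.065,0,.014)]
FT=[box(.012,.065,-.026,.026,0,.012),box(-.065,.012,-.017,.017,0,.012),box(-.055,-.025,-.012,.012,.012,.052),cyl(.04,.02,.012,.058)]
def scr(z):return [cyl(.04,.015,z+.053,z+.077),cyl(.04,.006,z+.02,z+.053)]
def render(cam,parts,p,z0=0):
    m=np.zeros((384*S,512*S),np.uint8);c,s=np.cos(p[2]),np.sin(p[2])
    i=camera_info(cam);T=np.array(i["world_to_cam"]);K=np.array(i["mtx"])
    for P in parts:
        w=np.c_[p[0]+c*P[:,0]-s*P[:,1],p[1]+s*P[:,0]+c*P[:,1],P[:,2]+z0,np.ones(len(P))]
        q=w@T[:3].T@K.T;q=(q[:,:2]/q[:,2:]+.5)*S
        cv2.fillConvexPoly(m,cv2.convexHull(np.round(q*16).astype(np.int32)),1,shift=4)
    return cv2.resize(m.astype(np.float32),(512,384),interpolation=cv2.INTER_AREA)
def fit(cams,masks,parts,p0,z0=0):
    f=lambda p:sum(np.abs(render(c,parts,p,z0)-m).sum()/max(m.sum(),1) for c,m in zip(cams,masks))
    r=minimize(f,p0,method="Nelder-Mead",options=dict(initial_simplex=np.array(p0)+np.array([[0,0,0],[.012,0,0],[0,.012,0],[0,0,.12]]),xatol=1e-4,fatol=1e-4,maxiter=300));return r.x,r.fun
E
python3 - <<'E'
from h import *
M={}
for cam in("top","side"):
    im=cv2.imread(f"pics/{cam}0.png").astype(float);W=cloud(cam,np.load(f"{cam}0.npy"))
    g=im.max(2);n=render(cam,[box(-.13,.13,-.1,.1,0,.03)],(.545,-.14,-.344))>0
    bg=np.median(g[n&(g>85)]);dk=np.median(g[n&(g<60)]);a=np.clip((bg-g)/(bg-dk),0,1)*n
    a[a<.15]=0
    ker=np.ones((5,5));a=np.maximum(a,cv2.erode(cv2.dilate((a>.5).astype(float),ker),ker));a=np.where((cv2.erode((a>.5).astype(np.uint8),np.ones((3,3)))>0),1,a)
    n2=render(cam,FT,(.552,.175,-.3));n2=cv2.dilate(n2,np.ones((13,13)))>0
    # white+blue+brass: differing colour from the bench
    bench=np.median(im[n2&(abs(W[...,2])<.006)],0);df=im-bench
    fg=((df.min(2)>25)|(np.ptp(df,axis=2)>40)|(W[...,2]>.03))&n2
    M[cam]=(a,fg.astype(np.float32))
    print(cam,bg,dk,bench,fg.sum())
for cs in(["top"],["side"],["top","side"]):
    print(cs,"fixture",*[np.round(v,4) for v in fit(cs,[M[c][0] for c in cs],PL,(.545,-.138,-.34))])
for z in (.032,.034):print("foot top",*[np.round(v,4) for v in fit(["top"],[M["top"][1]],FT+scr(z),(.552,.175,-.3))])
print("foot side",*[np.round(v,4) for v in fit(["side"],[M["side"][1]],FT+scr(.034),(.552,.175,-.3))])
E
```

```text
top 136.0 48.0 [138. 132. 126.] 466
side 116.0 43.0 [119. 118. 111.] 267
['top'] fixture [ 0.5464 -0.1345 -0.3417] 0.015
['side'] fixture [ 0.5453 -0.1413 -0.3367] 0.024
['top', 'side'] fixture [ 0.5462 -0.1373 -0.3408] 0.108
foot top [ 0.5566  0.18   -0.276 ] 0.2237
foot top [ 0.5567  0.1798 -0.278 ] 0.2288
foot side [ 0.5536  0.1703 -0.2865] 0.5978
```

Run:
```python
from h import *
for c in("top","side"):print(np.round(camera_info(c)["mtx"],2).tolist())
rows=[]
for parts,p,z in((FT+scr(.034),(.5567,.1798,-.277),0),(PL,(.5464,-.1345,-.3417),0)):
    t=[]
    for cam in("top","side"):
        im=cv2.imread(f"pics/{cam}0.png");r,c=map(int,w2px(cam,(p[0],p[1],.03)))
        h,w=(30,40) if z==0 and len(parts)>1 else (36,48)
        a=im[r-h:r+h,c-w:c+w];a=cv2.resize(a,(400,300),interpolation=cv2.INTER_NEAREST)
        for P in parts:
            m=render(cam,[P],p)[r-h:r+h,c-w:c+w];m=cv2.resize(m,(400,300),interpolation=cv2.INTER_LINEAR)
            cs,_=cv2.findContours((m>.5).astype(np.uint8),0,1);cv2.drawContours(a,cs,-1,(0,255,0),1)
        t.append(a)
    rows.append(np.hstack(t))
cv2.imwrite("pics/ov1.png",np.vstack(rows))
```

```text
[[419.49, 0.0, 251.8], [0.0, 419.49, 195.52], [0.0, 0.0, 1.0]]
[[426.35, 0.0, 253.4], [0.0, 426.35, 192.33], [0.0, 0.0, 1.0]]
```

View pics/ov1.png

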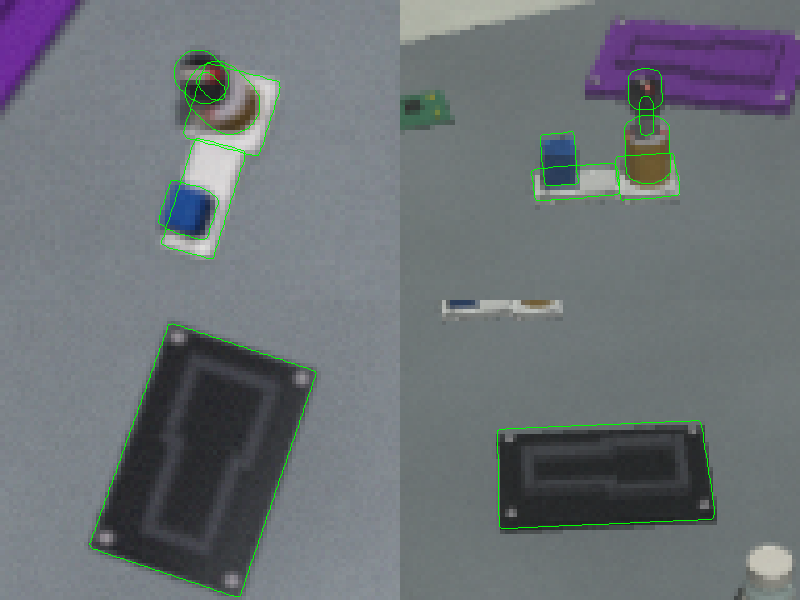

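The overlay shows the top-view fixture fit is good. The foot is about 1 px nearer (-x, -y) than fitted, so the rib is at about (0.516, 0.187) and the foot yaw is about -0.28. Moving above the rib.

Request:
{"method": "arm_command", "body": {"translation": [[-13.8,-4.7,2.2],[-13.8,-4.7,2.2],[-13.8,-4.7,2.2],[-13.8,-4.7,2.2],[-13.8,-4.7,2.2]], "turn": [0,0,0,0,0], "hand": [0,0,0,0,0]}}

```text
clock: 1.42
eef_pos: [0.293, 0.3709, 0.2225]
tool_rot: [0.184, 0.983, -0.001, 0.0]
ft_force: [0.0, 0.5, -0.2]
grip_width: 0.0854
```

Request:
{"method": "arm_command", "body": {"translation": [[-13.8,-4.7,2.2],[-13.8,-4.7,2.2],[-13.8,-4.7,2.2],[-13.8,-4.7,2.2],[-13.8,-4.7,2.2]], "turn": [0,0,0,0,0], "hand": [0,0,0,0,0]}}

```text
clock: 1.83
eef_pos: [0.4051, 0.2786, 0.2006]
tool_rot: [0.184, 0.983, -0.001, 0.0]
ft_force: [-0.8, 0.1, -0.4]
grip_width: 0.0855
```

Request:
{"method": "arm_command", "body": {"translation": [[-13.9,-4.7,2.1],[-13.9,-4.7,2.1],[-13.9,-4.7,2.1],[-13.9,-4.7,2.1],[-13.9,-4.7,2.1]], "turn": [-0.087,-0.087,-0.087,-0.087,-0.087], "hand": [0,0,0,0,0]}}

```text
clock: 2.25
eef_pos: [0.5184, 0.1854, 0.1794]
tool_rot: [0.141, 0.99, -0.0, 0.0]
ft_force: [-0.1, 0.7, 0.4]
grip_width: 0.0856
```

```bash
cat >> h.py <<'E'
def go(x,y,z,yaw):
    "shift in cm / turn in rad to bring the TCP there, tool x at world angle yaw"
    p,r=tool();d=r.inv().apply(np.array([x,y,z])-p)*100;X=r.apply([1,0,0]);ps=np.arctan2(X[1],X[0])
    t=-((yaw-ps+np.pi)%(2*np.pi)-np.pi);print("tcp",p.round(4),"yaw",round(ps,3),"j6",round(get_obs()["joint_pos"][5],2),"shift",d.round(2),"turn",round(t,3))
E
python3 - <<'E'
from h import *
from workcell import *
import workcell
print([n for n in dir(workcell) if 'tip' in n.lower()])
go(.516,.187,.033,2.864)
out=[]
for cam in("top","side"):
    p,d=camera(cam);a=p[:,:,::-1].copy()
    r,c=map(int,w2px(cam,(.54,.18,.06)));out.append(cv2.resize(a[r-30:r+30,c-40:c+40],(400,300),interpolation=cv2.INTER_CUBIC))
cv2.imwrite("pics/g1.png",np.hstack(out))
E
```

```text
['tip_reach']
tcp [0.5184 0.1854 0.1794] yaw 2.859 j6 0.63 shift [ 0.28  0.1  14.64] turn -0.005
```

View pics/g1.png

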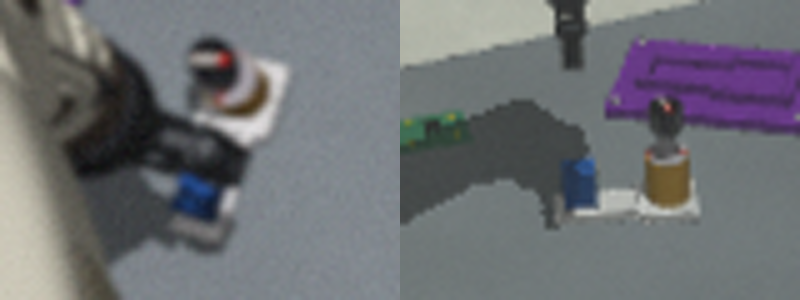

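Request:
{"method": "arm_command", "body": {"translation": [[0.2,0.1,4],[0.2,0.1,8],[0.2,0.1,12],[0.2,0.1,14.4],[0.2,0.1,14.4]], "turn": [0,0,0,0,0], "hand": [0,0,0,0,0]}}

```text
clock: 2.77
eef_pos: [0.5082, 0.189, 0.0312]
tool_rot: [0.137, 0.991, -0.002, -0.005]
ft_force: [-1.4, -0.5, -0.4]
grip_width: 0.0849
```

Run:
```python
from h import *
print(tip_reach);go(.516,.187,.035,2.864)
p,d=camera("side");r,c=map(int,w2px("side",(.54,.18,.06)));cv2.imwrite("pics/g2.png",cv2.resize(p[r-35:r+30,c-45:c+40,::-1],(600,460),interpolation=cv2.INTER_CUBIC))
```

```text
0.014
tcp [0.5082 0.189  0.0312] yaw 2.867 j6 0.63 shift [-0.8   0.01 -0.39] turn 0.003
```

View pics/g2.png

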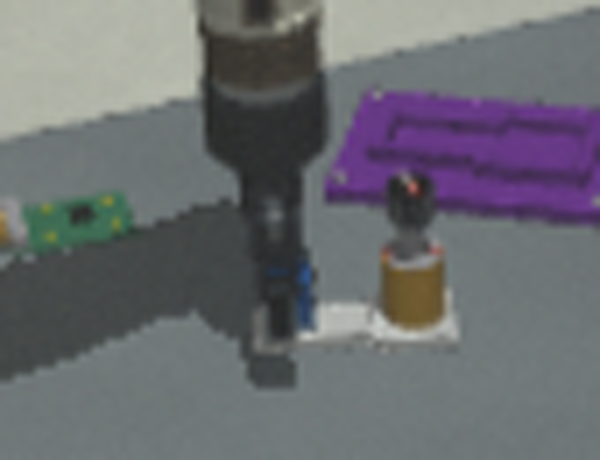

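Request:
{"method": "arm_command", "body": {"translation": [[-0.5,0,-0.2],[-0.5,0,-0.2]], "turn": [0,0], "hand": [0,0]}}

```text
clock: 2.98
eef_pos: [0.5217, 0.189, 0.0415]
tool_rot: [0.138, 0.99, 0.001, 0.003]
ft_force: [0.4, -0.2, 0.7]
grip_width: 0.0852
```

Request:
{"method": "arm_command", "body": {"translation": [[0,0,0],[0,0,0],[0,0,0],[0,0,0],[0,0,0]], "turn": [0,0,0,0,0], "hand": [0.7,0.7,0.7,0.7,0.7]}}

```text
clock: 3.4
eef_pos: [0.5191, 0.1874, 0.0387]
tool_rot: [0.139, 0.99, 0.0, 0.0]
ft_force: [-0.3, -0.6, -0.7]
grip_width: 0.0265
```

Request:
{"method": "arm_command", "body": {"translation": [[0,0,0],[0,0,0],[0,0,0],[0,0,0],[0,0,0]], "turn": [0,0,0,0,0], "hand": [1,1,1,1,1]}}

```text
clock: 3.82
eef_pos: [0.5192, 0.1874, 0.0389]
tool_rot: [0.139, 0.99, 0.0, 0.0]
ft_force: [-1.2, -1.7, 5.4]
grip_width: 0.0231
```

Run:
```python
from h import *
go(.516,.187,.035,2.864)
p,d=camera("top");cv2.imwrite("pics/top_g.png",p[:,:,::-1])
p,d=camera("side");cv2.imwrite("pics/side_g.png",p[:,:,::-1]);np.save("side_g.npy",d)
```

```text
tcp [0.5192 0.1874 0.0389] yaw 2.864 j6 0.62 shift [ 0.3  -0.13  0.39] turn -0.0
```

Request:
{"method": "arm_command", "body": {"translation": [[0,0,-1],[0,0,-2.5],[0,0,-4.5],[0,0,-6.5],[0,0,-8]], "turn": [0,0,0,0,0], "hand": [1,1,1,1,1]}}

```text
clock: 4.33
eef_pos: [0.5184, 0.1874, 0.119]
tool_rot: [0.138, 0.99, -0.0, -0.001]
ft_force: [1.3, -0.1, -4.1]
grip_width: 0.0229
```

Request:
{"method": "arm_command", "body": {"translation": [[-0.3,-1,0],[-0.8,-3,0],[-1.3,-5,0],[-1.9,-7.5,0],[-2.5,-10,0]], "turn": [0,0,0,0,0], "hand": [1,1,1,1,1]}}

```text
clock: 4.75
eef_pos: [0.5139, 0.0828, 0.1166]
tool_rot: [0.138, 0.99, -0.001, -0.002]
ft_force: [-0.1, -0.0, -4.8]
grip_width: 0.023
```

Request:
{"method": "arm_command", "body": {"translation": [[-0.6,-2.5,0],[-1.2,-5,0],[-1.9,-7.5,0],[-2.5,-10,0],[-3.1,-12.5,0]], "turn": [0,0,0,0,0], "hand": [1,1,1,1,1]}}

```text
clock: 5.17
eef_pos: [0.5092, -0.0461, 0.1166]
tool_rot: [0.139, 0.99, -0.0, -0.002]
ft_force: [-0.1, 0.9, -4.2]
grip_width: 0.023
```

Request:
{"method": "arm_command", "body": {"translation": [[-0.6,-2.5,0],[-1.2,-4.7,0],[-1.6,-6.5,0],[-1.8,-7.3,0],[-1.8,-7.6,0]], "turn": [0.02,0.04,0.06,0.063,0.063], "hand": [1,1,1,1,1]}}

```text
clock: 5.58
eef_pos: [0.5062, -0.1239, 0.1169]
tool_rot: [0.171, 0.985, -0.0, -0.001]
ft_force: [-0.2, 0.8, -3.4]
grip_width: 0.0231
```

Request:
{"method": "arm_command", "body": {"translation": [[0,0,0],[0,0,0],[0,0,0],[0,0,0],[0,0,0]], "turn": [0,0,0,0,0], "hand": [1,1,1,1,1]}}

```text
clock: 6.0
eef_pos: [0.5077, -0.1214, 0.1183]
tool_rot: [0.169, 0.986, 0.0, 0.0]
ft_force: [0.2, 0.1, -3.6]
grip_width: 0.023
```

Run:
```python
from h import *
go(.508,-.1226,.119,2.80)
out=[]
for cam in("top","side"):
    p,d=camera(cam);a=p[:,:,::-1].copy();cv2.imwrite(f"pics/{cam}_h.png",a);np.save(f"{cam}_h.npy",d)
    r,c=map(int,w2px(cam,(.545,-.137,.1)))
    z=cv2.resize(a[r-33:r+33,c-40:c+40],(400,330),interpolation=cv2.INTER_CUBIC)
    x,rr=tool();X=rr.apply([1,0,0]);yaw=np.arctan2(-X[1],-X[0]);pf=(x[0]+.04*np.cos(yaw),x[1]+.04*np.sin(yaw),yaw)
    for P in FT+scr(.034):
        m=cv2.resize(render(cam,[P],pf,x[2]-.0369)[r-33:r+33,c-40:c+40],(400,330));cs,_=cv2.findContours((m>.5).astype(np.uint8),0,1);cv2.drawContours(z,cs,-1,(0,255,0),1)
    out.append(z)
cv2.imwrite("pics/h1.png",np.hstack(out))
```

```text
tcp [ 0.5077 -0.1214  0.1183] yaw 2.802 j6 0.1 shift [-0.07 -0.1  -0.07] turn 0.002
```

View pics/h1.png

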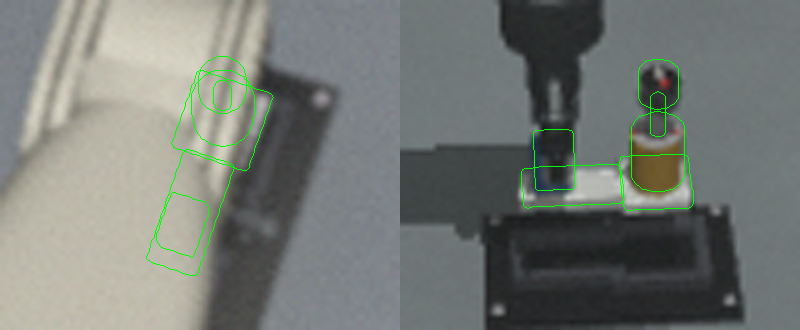

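Run:
```python
from h import *
im=cv2.imread("pics/side_h.png").astype(float);h=cv2.cvtColor(im.astype(np.uint8),cv2.COLOR_BGR2HSV)
x,rr=tool();X=rr.apply([1,0,0]);yaw=np.arctan2(-X[1],-X[0]);z0=x[2]-.0369
pf=np.array([x[0]+.04*np.cos(yaw),x[1]+.04*np.sin(yaw),yaw])
parts=[FT[0],FT[1],FT[3]]
reg=cv2.dilate(render("side",parts,pf,z0),np.ones((7,7)))>0
brass=(h[...,0]>10)&(h[...,0]<30)&(h[...,1]>90)&(im.max(2)>60)
white=(im.min(2)>120)
m=((brass|white)&reg).astype(np.float32)
m=cv2.morphologyEx(m,cv2.MORPH_CLOSE,np.ones((3,3)))
# weight only right half (boss side), fingers hide the left
u=np.arange(512)[None]*np.ones((384,1));r,c=w2px("side",(pf[0]-.012*np.cos(yaw),pf[1]-.012*np.sin(yaw),z0+.01));w=(u>c)
r2,_=w2px("side",(pf[0]+.04,pf[1]-.014,z0+.05));v=np.arange(384)[:,None]*np.ones((1,512));w=w&(v>r2)
f=lambda q:np.abs((render("side",parts,(q[0],q[1],yaw),z0)-m)*w).sum()
g=[(f((pf[0]+a,pf[1]+b)),a,b) for a in np.arange(-.008,.009,.001) for b in np.arange(-.012,.009,.001)]
g.sort();print(m.sum(),pf.round(4),[tuple(np.round(t,3)) for t in g[:6]])
# fixture in the same image from the earlier picture by visible edges, finer threshold
b0=cv2.imread("pics/side0.png").astype(float).max(2)
n=render("side",[box(-.125,.125,-.09,.09,0,.02)],(.545,-.138,-.34))>0
for th in(70,80,90):
    k=((b0<th)&n).astype(np.uint8);k=cv2.morphologyEx(k,cv2.MORPH_CLOSE,np.ones((5,5)))
    print(th,fit(["side"],[k.astype(np.float32)],PL,(.545,-.138,-.34)))
b0=cv2.imread("pics/top0.png").astype(float).max(2);n=render("top",[box(-.125,.125,-.09,.09,0,.02)],(.545,-.136,-.34))>0
for th in(80,92,104):
    k=((b0<th)&n).astype(np.uint8);k=cv2.morphologyEx(k,cv2.MORPH_CLOSE,np.ones((5,5)))
    print(th,fit(["top"],[k.astype(np.float32)],PL,(.545,-.138,-.34)))
```

```text
266.0 [ 0.5454 -0.135  -0.3396] [(np.float64(27.125), np.float64(-0.003), np.float64(0.001)), (np.float64(27.375), np.float64(-0.003), np.float64(0.0)), (np.float64(27.625), np.float64(-0.002), np.float64(0.0)), (np.float64(27.875), np.float64(-0.002), np.float64(0.001)), (np.float64(27.938), np.float64(-0.004), np.float64(0.001)), (np.float64(28.5), np.float64(-0.004), np.float64(0.0))]
70 (array([ 0.54553611, -0.14007916, -0.34000769]), np.float64(0.0490310899913311))
80 (array([ 0.54570418, -0.1413157 , -0.34077741]), np.float64(0.03309741988778114))
90 (array([ 0.54565197, -0.14063083, -0.34175231]), np.float64(0.02884221263229847))
80 (array([ 0.54610813, -0.1342393 , -0.33426246]), np.float64(0.07804004102945328))
92 (array([ 0.54676037, -0.13458533, -0.34070644]), np.float64(0.02822014130651951))
104 (array([ 0.54644239, -0.13438416, -0.34336755]), np.float64(0.021960226818919182))
```

Run:
```python
from h import *
P=(.5577,.1764,-.278)
def J(cam,p,z):
    a=np.array(w2px(cam,p));return np.c_[np.array(w2px(cam,np.array(p)+[.001,0,0]))-a,np.array(w2px(cam,np.array(p)+[0,.001,0]))-a]
def cen(m): r,c=np.nonzero(m>0);w=m[r,c];return np.array([(r*w).sum(),(c*w).sum()])/w.sum()
for f,cam in(("top0","top"),("side0","side"),("side_g","side")):
    im=cv2.imread(f"pics/{f}.png");h=cv2.cvtColor(im,cv2.COLOR_BGR2HSV).astype(int)
    n=cv2.dilate(render(cam,FT,P),np.ones((9,9)))>0
    blue=(n&(h[...,0]>100)&(h[...,0]<130)&(h[...,1]>110)).astype(float)
    brass=(n&(h[...,0]>8)&(h[...,0]<32)&(h[...,1]>90)).astype(float)
    for nm,m,part in(("blue",blue,FT[2]),("brass",brass,FT[3])):
        if m.sum()<5: continue
        rb=render(cam,[part],P);d=cen(m)-cen(rb)
        print(f,nm,"n",m.sum(),rb.sum().round(),"dpx(r,c)",d.round(2),"-> mm xy",np.linalg.solve(J(cam,(P[0],P[1],.03),0),d).round(1))
    W=(n&(im.min(2)>165)&(h[...,1]<40)).astype(float) if cam=="top" else (n&(im.min(2)>140)).astype(float)
    r,c=np.nonzero(W);print("  white rows",r.min(),r.max(),"cols",c.min(),c.max(),end=" model ");r,c=np.nonzero(render(cam,FT[:2],P)>.5);print(r.min(),r.max(),c.min(),c.max())
```

```text
top0 blue n 68.0 104.0 dpx(r,c) [ 0.37 -1.39] -> mm xy [-1.2  4.7]
top0 brass n 16.0 161.0 dpx(r,c) [4.08 2.7 ] -> mm xy [-14.3  -9.5]
  white rows 172 207 cols 135 157 model 169 207 135 158
side0 blue n 53.0 75.0 dpx(r,c) [ 0.21 -0.36] -> mm xy [-2.1 -0.9]
side0 brass n 62.0 115.0 dpx(r,c) [ 2.28 -0.16] -> mm xy [ -6.9 -16.8]
  white rows 162 169 cols 221 249 model 161 170 221 249
side_g blue n 8.0 75.0 dpx(r,c) [ 1.33 -2.8 ] -> mm xy [-15.2  -4.8]
side_g brass n 62.0 115.0 dpx(r,c) [ 2.37 -0.16] -> mm xy [ -7.2 -17.5]
  white rows 162 168 cols 221 249 model 161 170 221 249
```

Request:
{"method": "arm_command", "body": {"translation": [[-0.25,-0.1,1],[-0.25,-0.1,2],[-0.25,-0.1,3],[-0.25,-0.1,4],[-0.25,-0.1,4.8]], "turn": [0,0,0,0,0], "hand": [1,1,1,1,1]}}

```text
clock: 6.52
eef_pos: [0.5085, -0.1239, 0.0683]
tool_rot: [0.17, 0.986, 0.0, -0.001]
ft_force: [0.4, 0.3, -3.5]
grip_width: 0.0227
```

Request:
{"method": "arm_command", "body": {"translation": [[0,0,0],[0,0,0],[0,0,0],[0,0,0],[0,0,0]], "turn": [0,0,0,0,0], "hand": [1,1,1,1,1]}}

```text
clock: 6.93
eef_pos: [0.5102, -0.1242, 0.071]
tool_rot: [0.17, 0.986, -0.0, 0.001]
ft_force: [0.0, 0.0, -3.6]
grip_width: 0.0232
```

Run:
```python
from h import *
go(.5097,-.1232,.069,2.80)
out=[]
for cam in("top","side"):
    p,d=camera(cam);a=p[:,:,::-1].copy();cv2.imwrite(f"pics/{cam}_i.png",a)
    r,c=map(int,w2px(cam,(.56,-.145,.03)));out.append(cv2.resize(a[r-27:r+27,c-35:c+35],(400,309),interpolation=cv2.INTER_CUBIC))
cv2.imwrite("pics/i1.png",np.hstack(out))
```

```text
tcp [ 0.5102 -0.1242  0.071 ] yaw 2.801 j6 0.1 shift [0.08 0.08 0.2 ] turn 0.001
```

View pics/i1.png

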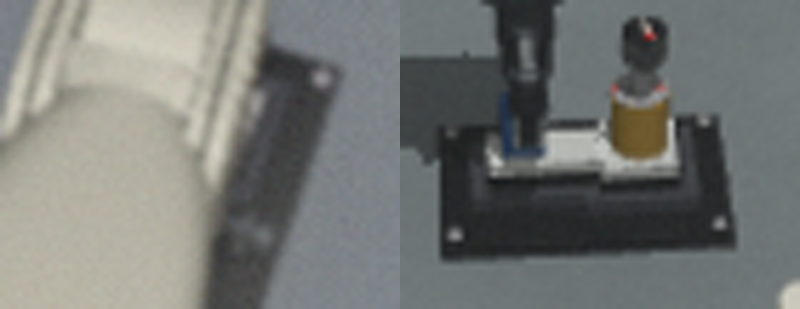

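Request:
{"method": "arm_command", "body": {"translation": [[0,0,0.25],[0,0,0.5],[0,0,0.7],[0,0,0.85],[0,0,0.85]], "turn": [0,0,0,0,0], "hand": [1,1,1,1,1]}}

```text
clock: 7.45
eef_pos: [0.5093, -0.124, 0.0613]
tool_rot: [0.17, 0.986, 0.0, -0.0]
ft_force: [0.8, -0.2, -3.7]
grip_width: 0.0229
```

Run:
```python
from h import *
o=get_obs();print(o["clock"],np.round(o["eef_pos"],4),np.round(o["ft_force"],1),np.round(o["ft_torque"],2),np.round(o["tool_rot"],3))
```

```text
7.45 [ 0.5093 -0.124   0.0613] [ 0.8 -0.2 -3.7] [ 0.07  0.11 -0.  ] [ 0.17   0.986  0.    -0.   ]
```

Request:
{"method": "arm_command", "body": {"translation": [[0,0,0.1],[0,0,0.2],[0,0,0.3],[0,0,0.4],[0,0,0.4]], "turn": [0,0,0,0,0], "hand": [1,1,1,1,1]}}

```text
clock: 7.87
eef_pos: [0.5094, -0.124, 0.0576]
tool_rot: [0.17, 0.986, 0.0, -0.0]
ft_force: [-0.1, -0.2, -3.7]
grip_width: 0.0229
```

Request:
{"method": "arm_command", "body": {"translation": [[0,0,0.15],[0,0,0.3],[0,0,0.4],[0,0,0.5],[0,0,0.5]], "turn": [0,0,0,0,0], "hand": [1,1,1,1,1]}}

```text
clock: 8.28
eef_pos: [0.5096, -0.1241, 0.0529]
tool_rot: [0.17, 0.986, -0.0, 0.0]
ft_force: [-0.1, 0.3, -2.9]
grip_width: 0.0233
```

Request:
{"method": "arm_command", "body": {"translation": [[0,0,0.1],[0,0,0.2],[0,0,0.2],[0,0,0.2]], "turn": [0,0,0,0], "hand": [1,1,1,1]}}

```text
clock: 8.62
eef_pos: [0.5096, -0.1241, 0.0528]
tool_rot: [0.17, 0.986, -0.0, 0.001]
ft_force: [-5.0, 1.3, 11.1]
grip_width: 0.0231
```

Request:
{"method": "arm_command", "body": {"translation": [[0,0,0],[0,0,0],[0,0,0],[0,0,0],[0,0,0]], "turn": [0,0,0,0,0], "hand": [0,0,0,0,0]}}

```text
clock: 9.03
eef_pos: [0.5097, -0.1241, 0.0508]
tool_rot: [0.17, 0.986, -0.0, 0.0]
ft_force: [-0.7, -0.6, -0.2]
grip_width: 0.0817
```

Request:
{"method": "arm_command", "body": {"translation": [[0,0,0],[0,0,0],[0,0,-0.5],[0,0,-1],[0,0,-1.5]], "turn": [0,0,0,0,0], "hand": [0,0,0,0,0]}}

```text
clock: 9.45
eef_pos: [0.5097, -0.1241, 0.0664]
tool_rot: [0.17, 0.986, -0.0, 0.0]
ft_force: [-0.7, -0.1, -0.4]
grip_width: 0.0856
```

Request:
{"method": "arm_command", "body": {"translation": [[0,0,-2],[0,0,-5],[0,0,-8],[0,0,-11],[0,0,-14]], "turn": [0,0,0,0,0], "hand": [0,0,0,0,0]}}

```text
clock: 9.87
eef_pos: [0.5094, -0.124, 0.208]
tool_rot: [0.17, 0.986, -0.0, 0.0]
ft_force: [1.5, -0.6, 0.0]
grip_width: 0.0855
```

Request:
{"method": "arm_command", "body": {"translation": [[0,4,0],[0,8,0],[0,12,0],[0,16,0],[0,20,0]], "turn": [0,0,0,0,0], "hand": [0,0,0,0,0]}}

```text
clock: 10.28
eef_pos: [0.5769, 0.0661, 0.2069]
tool_rot: [0.17, 0.985, 0.0, 0.001]
ft_force: [0.5, -1.0, -0.2]
grip_width: 0.0854
```

Request:
{"method": "arm_command", "body": {"translation": [[0,4,0],[0,7,0],[0,8,0]], "turn": [0,0,0], "hand": [0,0,0]}}

```text
clock: 10.53
eef_pos: [0.6041, 0.1445, 0.2061]
tool_rot: [0.167, 0.986, 0.001, 0.001]
ft_force: [-0.6, -0.5, 0.4]
grip_width: 0.0856
```

```bash
cat > look.py <<'E'
from h import *
import sys
tag=sys.argv[1];F=(.5463,-.136,-.3405);out=[]
for cam in("top","side"):
    p,d=camera(cam);a=p[:,:,::-1].copy();cv2.imwrite(f"pics/{cam}_{tag}.png",a);np.save(f"{cam}_{tag}.npy",d)
    r,c=map(int,w2px(cam,(.57,-.145,.05)));z=cv2.resize(a[r-27:r+27,c-36:c+36],(800,600),interpolation=cv2.INTER_CUBIC)
    if cam=="top":
        for P in FT[:2]+[FT[2]]+scr(.034)[:1]:
            m=cv2.resize(render(cam,[P],F,.014)[r-27:r+27,c-36:c+36],(800,600));cs,_=cv2.findContours((m>.5).astype(np.uint8),0,1);cv2.drawContours(z,cs,-1,(0,255,0),1)
    out.append(cv2.resize(z,(400,300)))
    g=rect(cam,a,.54,.63,-.2,-.1,.125,4000);out.append(cv2.resize(g,(400,300 if cam=="side" else 360)))
cv2.imwrite(f"pics/{tag}.png",np.vstack([np.hstack([out[0],cv2.resize(out[1],(400,300))]),np.hstack([out[2],out[3]])]))
E
python3 look.py s1
```

```text
(no output)
```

View pics/s1.png

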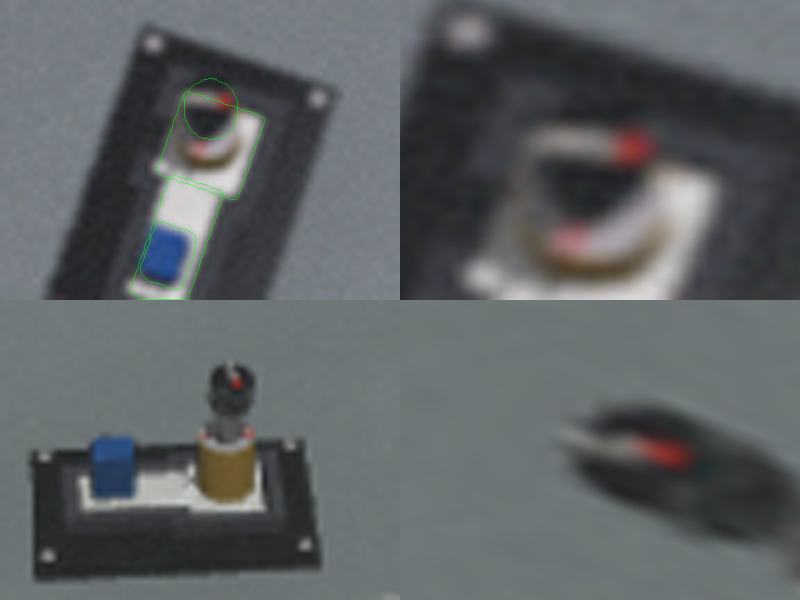

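The foot is home and flat in the overlay. The screw axis is about 1.39 rad clockwise of the foot's x, and the head is at about (0.586, -0.1505). Moving above the head while pre-turning, so one grip covers the whole rotation.

Request:
{"method": "arm_command", "body": {"translation": [[0,0,0],[0,0,0],[0,0,0],[0,0,0],[0,0,0]], "turn": [-0.12,-0.24,-0.36,-0.48,-0.6], "hand": [0,0,0,0,0]}}

```text
clock: 11.05
eef_pos: [0.6027, 0.1375, 0.2063]
tool_rot: [-0.131, 0.991, -0.0, -0.0]
ft_force: [-0.3, 0.4, 0.7]
grip_width: 0.0857
```

Run:
```python
from h import *
print(np.round(get_obs()["joint_pos"],2));go(.586,-.1505,.19,2.80+1.24)
```

```text
[ 0.22  0.5   0.28  1.35 -0.   -0.04]
tcp [0.6027 0.1375 0.2063] yaw -2.879 j6 -0.04 shift [  9.09 -27.38   1.65] turn -0.636
```

Request:
{"method": "arm_command", "body": {"translation": [[1,-3,0.3],[2.3,-7,0.6],[3.6,-11,0.8],[4.6,-14,0.8],[5,-15,0.8]], "turn": [0,0,0,0,0], "hand": [0,0,0,0,0]}}

```text
clock: 11.47
eef_pos: [0.5917, -0.0245, 0.1982]
tool_rot: [-0.126, 0.992, -0.001, -0.0]
ft_force: [-0.4, 0.6, 0.2]
grip_width: 0.0859
```

Request:
{"method": "arm_command", "body": {"translation": [[1,-3,0.3],[2.3,-7,0.6],[3.5,-10.5,0.8],[4.1,-12.4,0.8],[4.1,-12.4,0.8]], "turn": [-0.12,-0.24,-0.36,-0.48,-0.6], "hand": [0,0,0,0,0]}}

```text
clock: 11.88
eef_pos: [0.5837, -0.1543, 0.19]
tool_rot: [-0.416, 0.91, -0.001, -0.001]
ft_force: [0.0, 0.8, -0.3]
grip_width: 0.0854
```

Request:
{"method": "arm_command", "body": {"translation": [[0,0,0],[0,0,0],[0,0,0]], "turn": [-0.036,-0.036,-0.036], "hand": [0,0,0]}}

```text
clock: 12.13
eef_pos: [0.5847, -0.1493, 0.1902]
tool_rot: [-0.432, 0.902, -0.0, -0.0]
ft_force: [0.5, -0.7, 0.2]
grip_width: 0.0858
```

Run:
```python
from h import *
print(np.round(get_obs()["joint_pos"],2));go(.586,-.1505,.113,2.80+1.24)
```

```text
[-0.25  0.47  0.2   1.3  -0.   -1.14]
tcp [ 0.5847 -0.1493  0.1902] yaw -2.249 j6 -1.14 shift [ 0.01 -0.18  7.72] turn -0.006
```

Request:
{"method": "arm_command", "body": {"translation": [[0,-0.15,2],[0,-0.15,4],[0,-0.15,6],[0,-0.15,7.7],[0,-0.15,7.7]], "turn": [0,0,0,0,0], "hand": [0,0,0,0,0]}}

```text
clock: 12.55
eef_pos: [0.5836, -0.1483, 0.109]
tool_rot: [-0.433, 0.902, 0.002, -0.003]
ft_force: [-0.6, 0.0, 0.3]
grip_width: 0.0851
```

Request:
{"method": "arm_command", "body": {"translation": [[0,0,0],[0,0,0],[0,0,0],[0,0,0],[0,0,0]], "turn": [0,0,0,0,0], "hand": [0.55,0.55,0.55,0.55,0.55]}}

```text
clock: 12.97
eef_pos: [0.5873, -0.1494, 0.1141]
tool_rot: [-0.433, 0.901, -0.001, 0.001]
ft_force: [0.9, 0.7, -0.5]
grip_width: 0.0388
```

Request:
{"method": "arm_command", "body": {"translation": [[0,0,0],[0,0,0],[0,0,0],[0,0,0],[0,0,0]], "turn": [0,0,0,0,0], "hand": [1,1,1,1,1]}}

```text
clock: 13.38
eef_pos: [0.5866, -0.1489, 0.114]
tool_rot: [-0.433, 0.901, 0.0, 0.0]
ft_force: [-2.2, 1.6, 5.7]
grip_width: 0.0279
```

Run:
```python
from h import *
o=get_obs();print(np.round(o["ft_force"],1),np.round(o["ft_torque"],2));go(.586,-.1505,.113,2.80+1.24)
p,d=camera("side");cv2.imwrite("pics/side_k.png",p[:,:,::-1])
r,c=map(int,w2px("side",(.57,-.145,.07)));cv2.imwrite("pics/k1.png",cv2.resize(p[r-30:r+24,c-36:c+36,::-1],(600,450),interpolation=cv2.INTER_CUBIC))
```

```text
[-2.2  1.6  5.7] [ 0.42  0.58 -0.03]
tcp [ 0.5866 -0.1489  0.114 ] yaw -2.246 j6 -1.14 shift [ 0.16 -0.05  0.1 ] turn -0.003
```

View pics/k1.png

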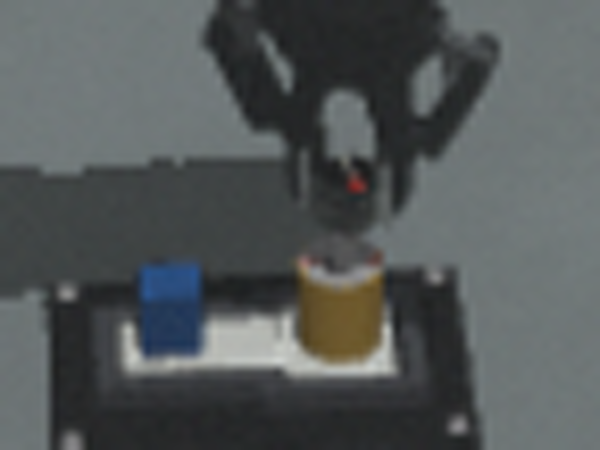

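Request:
{"method": "arm_command", "body": {"translation": [[0,0,-0.03],[0,0,-0.05],[0,0,-0.08],[0,0,-0.11],[0,0,-0.13]], "turn": [-0.12,-0.24,-0.36,-0.48,-0.6], "hand": [1,1,1,1,1]}}

```text
clock: 13.85
eef_pos: [0.5858, -0.1483, 0.1151]
tool_rot: [-0.682, 0.731, 0.001, 0.0]
ft_force: [-4.1, 3.4, 4.4]
grip_width: 0.0283
```

Run:
```python
from h import *
o=get_obs();print(np.round(o["ft_force"],1),np.round(o["ft_torque"],2));go(.586,-.1505,.113,2.80+1.24)
```

```text
[-4.1  3.4  4.4] [ 0.71  0.98 -0.11]
tcp [ 0.5858 -0.1483  0.1151] yaw -1.64 j6 -1.75 shift [ 0.22 -0.04  0.21] turn 0.603
```

Request:
{"method": "arm_command", "body": {"translation": [[0,0,-0.03],[0,0,-0.05],[0,0,-0.08],[0,0,-0.11],[0,0,-0.13]], "turn": [-0.12,-0.24,-0.36,-0.48,-0.6], "hand": [1,1,1,1,1]}}

```text
clock: 14.27
eef_pos: [0.5845, -0.1481, 0.1162]
tool_rot: [0.868, -0.497, -0.002, -0.0]
ft_force: [-7.5, 3.3, 7.7]
grip_width: 0.0283
```

Request:
{"method": "arm_command", "body": {"translation": [[0,0,-0.03],[0,0,-0.04],[0,0,-0.04]], "turn": [-0.1,-0.17,-0.17], "hand": [1,1,1]}}

```text
clock: 14.52
eef_pos: [0.585, -0.1482, 0.1163]
tool_rot: [0.906, -0.423, -0.002, -0.0]
ft_force: [-4.8, 2.6, 5.6]
grip_width: 0.0281
```

Run:
```python
from h import *
o=get_obs();print(np.round(o["ft_force"],1),np.round(o["ft_torque"],2));go(.586,-.1505,.113,2.80+1.24)
```

```text
[-4.8  2.6  5.6] [0.71 1.11 0.01]
tcp [ 0.585  -0.1482  0.1163] yaw -0.874 j6 -2.52 shift [0.24 0.07 0.33] turn 1.369
```

Request:
{"method": "arm_command", "body": {"translation": [[0,0,-0.03],[0,0,-0.03],[0,0,-0.03],[0,0,-0.03],[0,0,-0.03]], "turn": [-0.1,-0.2,-0.3,-0.36,-0.36], "hand": [1,1,1,1,1]}}

```text
clock: 14.93
eef_pos: [0.5841, -0.1483, 0.1152]
tool_rot: [0.967, -0.255, -0.003, -0.0]
ft_force: [-4.1, 2.4, -0.7]
grip_width: 0.0284
```

Run:
```python
from h import *
o=get_obs();print(np.round(o["ft_force"],1),np.round(o["ft_torque"],2));go(.586,-.1505,.113,2.80+1.24)
```

```text
[-4.1  2.4 -0.7] [ 0.7   1.09 -0.02]
tcp [ 0.5841 -0.1483  0.1152] yaw -0.515 j6 -2.88 shift [0.27 0.1  0.22] turn 1.728
```

Request:
{"method": "arm_command", "body": {"translation": [[0,0,0.1],[0,0,0.2],[0,0,0.3],[0,0,0.3]], "turn": [0,0,0,0], "hand": [1,1,1,1]}}

```text
clock: 15.27
eef_pos: [0.5843, -0.1482, 0.1127]
tool_rot: [0.967, -0.256, -0.003, -0.0]
ft_force: [-5.7, 3.4, 2.6]
grip_width: 0.0283
```

Request:
{"method": "arm_command", "body": {"translation": [[0,0,0.1],[0,0,0.2],[0,0,0.3],[0,0,0.3]], "turn": [0,0,0,0], "hand": [1,1,1,1]}}

```text
clock: 15.6
eef_pos: [0.5845, -0.1484, 0.1114]
tool_rot: [0.967, -0.256, -0.002, -0.0]
ft_force: [-8.6, 1.4, 9.6]
grip_width: 0.0282
```

Dropped: the TCP is down 5 mm from its peak, which puts the tip at about 28.7 mm, with a firm floor. Now forward.

Request:
{"method": "arm_command", "body": {"translation": [[0,0,0],[0,0,0.02],[0,0,0.04],[0,0,0.06],[0,0,0.09]], "turn": [0.12,0.24,0.36,0.48,0.6], "hand": [1,1,1,1,1]}}

```text
clock: 16.02
eef_pos: [0.5856, -0.148, 0.1103]
tool_rot: [0.847, -0.532, -0.001, -0.001]
ft_force: [-5.1, 3.2, 7.4]
grip_width: 0.0283
```

Run:
```python
from h import *
o=get_obs();print(np.round(o["ft_force"],1),np.round(o["ft_torque"],2));go(.586,-.1505,.113,2.80+1.24)
```

```text
[-5.1  3.2  7.4] [0.97 1.07 0.02]
tcp [ 0.5856 -0.148   0.1103] yaw -1.123 j6 -2.27 shift [ 0.24  0.07 -0.27] turn 1.121
```

Request:
{"method": "arm_command", "body": {"translation": [[-0.04,0.03,0.02],[-0.09,0.07,0.05],[-0.09,0.07,0.07],[-0.09,0.07,0.09],[-0.09,0.07,0.115]], "turn": [0.12,0.24,0.36,0.48,0.6], "hand": [1,1,1,1,1]}}

```text
clock: 16.43
eef_pos: [0.5868, -0.1486, 0.1092]
tool_rot: [-0.651, 0.759, -0.001, 0.001]
ft_force: [0.3, 0.5, 2.6]
grip_width: 0.0283
```

Request:
{"method": "arm_command", "body": {"translation": [[0,0,0.02],[0,0,0.05],[0,0,0.07],[0,0,0.09],[0,0,0.115]], "turn": [0.12,0.24,0.36,0.48,0.6], "hand": [1,1,1,1,1]}}

```text
clock: 16.85
eef_pos: [0.5876, -0.1499, 0.1081]
tool_rot: [-0.398, 0.918, -0.002, 0.002]
ft_force: [2.1, -1.8, -0.5]
grip_width: 0.0283
```

Run:
```python
from h import *
o=get_obs();print(np.round(o["ft_force"],1),np.round(o["ft_torque"],2));go(.586,-.1505,.113,2.80+1.24)
```

```text
[ 2.1 -1.8 -0.5] [-0.52 -0.44  0.02]
tcp [ 0.5876 -0.1499  0.1081] yaw -2.324 j6 -1.07 shift [ 0.15  0.07 -0.49] turn -0.08
```

Tracking well: 1.1 mm per 0.6 rad with low forces. Continuing with slightly more descent.

Request:
{"method": "arm_command", "body": {"translation": [[0,0,0.03],[0,0,0.06],[0,0,0.09],[0,0,0.12],[0,0,0.14]], "turn": [0.12,0.24,0.36,0.48,0.6], "hand": [1,1,1,1,1]}}

```text
clock: 17.27
eef_pos: [0.5872, -0.1508, 0.1069]
tool_rot: [-0.108, 0.994, -0.002, 0.002]
ft_force: [0.1, -4.5, 1.8]
grip_width: 0.0283
```

Request:
{"method": "arm_command", "body": {"translation": [[0,0,0.03],[0,0,0.06],[0,0,0.08],[0,0,0.1],[0,0,0.12]], "turn": [0.12,0.24,0.36,0.48,0.6], "hand": [1,1,1,1,1]}}

```text
clock: 17.68
eef_pos: [0.5857, -0.1523, 0.1057]
tool_rot: [0.191, 0.982, -0.004, 0.001]
ft_force: [-3.2, -5.7, 5.3]
grip_width: 0.0281
```

Run:
```python
from h import *
o=get_obs();print(np.round(o["ft_force"],1),np.round(o["ft_torque"],2));go(.586,-.1505,.113,2.80+1.24)
```

```text
[-3.2 -5.7  5.3] [-1.8   0.99  0.12]
tcp [ 0.5857 -0.1523  0.1057] yaw 2.758 j6 0.13 shift [ 0.04  0.17 -0.73] turn -1.282
```

Request:
{"method": "arm_command", "body": {"translation": [[0,-0.05,0.03],[0,-0.1,0.06],[0,-0.13,0.08],[0,-0.13,0.1],[0,-0.13,0.115]], "turn": [0.12,0.24,0.36,0.48,0.6], "hand": [1,1,1,1,1]}}

```text
clock: 18.1
eef_pos: [0.5834, -0.1528, 0.1044]
tool_rot: [0.472, 0.881, -0.003, 0.0]
ft_force: [-7.5, -4.5, 7.6]
grip_width: 0.0283
```

Request:
{"method": "arm_command", "body": {"translation": [[0,0,0.02],[0,0,0.05],[0,0,0.07],[0,0,0.09],[0,0,0.115]], "turn": [0.12,0.24,0.36,0.48,0.6], "hand": [1,1,1,1,1]}}

```text
clock: 18.52
eef_pos: [0.5815, -0.1516, 0.1032]
tool_rot: [0.711, 0.703, -0.003, -0.001]
ft_force: [-10.8, -1.6, 12.2]
grip_width: 0.0279
```

Run:
```python
from h import *
o=get_obs();print(np.round(o["ft_force"],1),np.round(o["ft_torque"],2));go(.586,-.1505,.113,2.80+1.24)
```

```text
[-10.8  -1.6  12.2] [-0.52  3.03  0.1 ]
tcp [ 0.5815 -0.1516  0.1032] yaw 1.558 j6 1.33 shift [ 0.11  0.44 -0.99] turn -2.482
```

Request:
{"method": "arm_command", "body": {"translation": [[0.02,-0.06,0.02],[0.05,-0.12,0.04],[0.05,-0.14,0.06],[0.05,-0.14,0.08],[0.05,-0.14,0.1]], "turn": [0.12,0.24,0.36,0.48,0.6], "hand": [1,1,1,1,1]}}

```text
clock: 18.93
eef_pos: [0.5805, -0.1494, 0.102]
tool_rot: [0.887, 0.462, -0.002, -0.001]
ft_force: [-8.4, 1.4, 10.4]
grip_width: 0.0282
```

Run:
```python
from h import *
o=get_obs();print(np.round(o["ft_force"],1),np.round(o["ft_torque"],2));go(.586,-.1505,.113,2.80+1.24)
```

```text
[-8.4  1.4 10.4] [0.49 2.49 0.04]
tcp [ 0.5805 -0.1494  0.102 ] yaw 0.959 j6 1.93 shift [ 0.23  0.51 -1.1 ] turn -3.081
```

Request:
{"method": "arm_command", "body": {"translation": [[0.02,-0.03,0.02],[0.05,-0.07,0.04],[0.05,-0.07,0.06],[0.05,-0.07,0.08],[0.05,-0.07,0.1]], "turn": [0.12,0.24,0.36,0.48,0.6], "hand": [1,1,1,1,1]}}

```text
clock: 19.35
eef_pos: [0.5814, -0.1481, 0.1013]
tool_rot: [0.984, 0.179, -0.001, -0.001]
ft_force: [-7.1, 2.6, 10.8]
grip_width: 0.028
```

Request:
{"method": "arm_command", "body": {"translation": [[0,0,0.02],[0,0,0.05],[0,0,0.07],[0,0,0.08],[0,0,0.08]], "turn": [0.12,0.24,0.36,0.4,0.4], "hand": [1,1,1,1,1]}}

```text
clock: 19.77
eef_pos: [0.5823, -0.1478, 0.1005]
tool_rot: [1.0, -0.018, -0.001, -0.001]
ft_force: [-5.3, 2.6, 7.0]
grip_width: 0.0282
```

```bash
python3 look.py e1
python3 - <<'E'
from h import *
o=get_obs();print(np.round(o["joint_vel"],3),np.round(o["ft_force"],1),np.round(o["ft_torque"],2));go(.586,-.1505,.113,2.80+1.24)
E
```

```text
[-0.001  0.001  0.002 -0.001  0.001 -0.002] [-5.8  1.8  8. ] [ 0.73  1.24 -0.06]
tcp [ 0.5825 -0.1479  0.1005] yaw -0.034 j6 2.93 shift [ 0.36  0.25 -1.25] turn 2.209
```

View pics/e1.png

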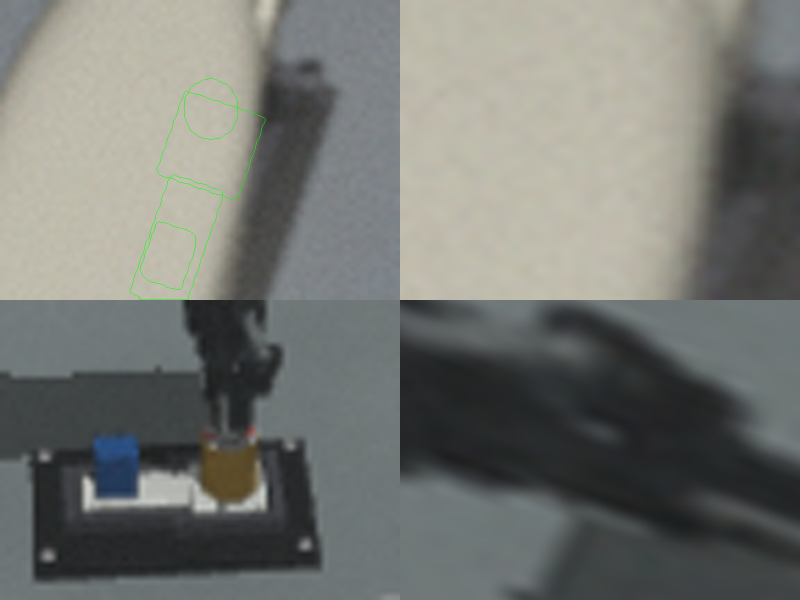

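Tip estimated at about 17.7 mm after 5.8 rad forward, close to the j6 limit, and the foot is still home. I'll regrip centred and finish the full turn.

Request:
{"method": "arm_command", "body": {"translation": [[0,0,0],[0,0,0],[0,0,0],[0,0,0],[0,0,0]], "turn": [0,0,0,0,0], "hand": [0,0,0,0,0]}}

```text
clock: 20.28
eef_pos: [0.5836, -0.1488, 0.099]
tool_rot: [1.0, -0.017, 0.0, 0.0]
ft_force: [1.5, 0.9, 0.4]
grip_width: 0.085
```

Request:
{"method": "arm_command", "body": {"translation": [[0,0,0],[0,0,0],[0,0,0],[0,0,0],[0,0,0]], "turn": [-0.12,-0.24,-0.36,-0.48,-0.6], "hand": [0,0,0,0,0]}}

```text
clock: 20.7
eef_pos: [0.5835, -0.1488, 0.0991]
tool_rot: [0.959, 0.282, 0.0, 0.0]
ft_force: [0.5, -0.1, -0.0]
grip_width: 0.0855
```

Request:
{"method": "arm_command", "body": {"translation": [[0,0,0],[0,0,0],[0,0,0],[0,0,0],[0,0,0]], "turn": [-0.12,-0.24,-0.36,-0.48,-0.48], "hand": [0,0,0,0,0]}}

```text
clock: 21.12
eef_pos: [0.5835, -0.1488, 0.099]
tool_rot: [0.866, 0.501, -0.0, 0.0]
ft_force: [0.6, -1.0, -0.4]
grip_width: 0.085
```

Run:
```python
from h import *
o=get_obs();print(o["clock"],np.round(o["ft_force"],1),np.round(o["ft_torque"],2));go(.585,-.15,.1005,1.045)
for _ in range(1):
    p,d=camera("side");cv2.imwrite("pics/side_r.png",p[:,:,::-1])
r,c=map(int,w2px("side",(.57,-.145,.07)));cv2.imwrite("pics/r1.png",cv2.resize(p[r-30:r+24,c-36:c+36,::-1],(600,450),interpolation=cv2.INTER_CUBIC))
```

```text
21.1167 [ 0.6 -1.  -0.4] [-0.05 -0.01  0.01]
tcp [ 0.5835 -0.1488  0.099 ] yaw 1.048 j6 1.84 shift [-0.03  0.19 -0.15] turn 0.003
```

View pics/r1.png

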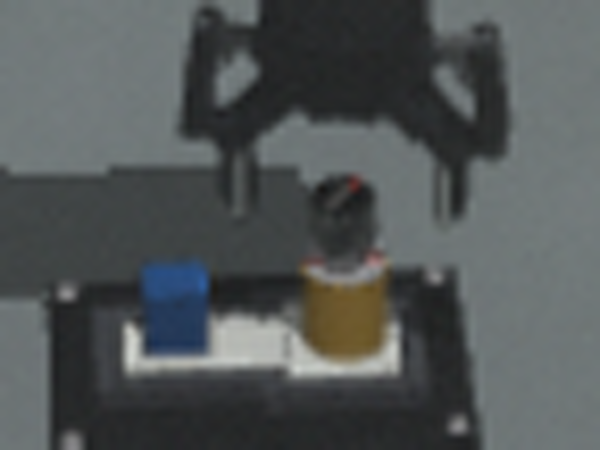

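Request:
{"method": "arm_command", "body": {"translation": [[0,0.18,-0.1],[0,0.18,-0.1],[0,0.18,-0.1],[0,0.18,-0.1],[0,0.18,-0.1]], "turn": [0,0,0,0,0], "hand": [0,0.5,0.5,0.5,0.5]}}

```text
clock: 21.58
eef_pos: [0.5849, -0.1496, 0.1002]
tool_rot: [0.866, 0.5, -0.0, -0.0]
ft_force: [-0.3, -0.1, 0.5]
grip_width: 0.043
```

Request:
{"method": "arm_command", "body": {"translation": [[0,0,0],[0,0,0],[0,0,0],[0,0,0],[0,0,0]], "turn": [0,0,0,0,0], "hand": [1,1,1,1,1]}}

```text
clock: 22.0
eef_pos: [0.585, -0.1496, 0.1004]
tool_rot: [0.866, 0.5, 0.0, 0.0]
ft_force: [0.5, -0.6, 2.0]
grip_width: 0.028
```

Request:
{"method": "arm_command", "body": {"translation": [[0,0,0.02],[0,0,0.05],[0,0,0.07],[0,0,0.09],[0,0,0.11]], "turn": [0.12,0.24,0.36,0.48,0.58], "hand": [1,1,1,1,1]}}

```text
clock: 22.42
eef_pos: [0.5849, -0.1491, 0.0993]
tool_rot: [0.974, 0.229, 0.0, -0.0]
ft_force: [-0.2, 0.9, 2.9]
grip_width: 0.0283
```

Request:
{"method": "arm_command", "body": {"translation": [[0,0,0],[0,0,0],[0,0,0]], "turn": [0,0,0], "hand": [1,1,1]}}

```text
clock: 22.67
eef_pos: [0.585, -0.1495, 0.0993]
tool_rot: [0.973, 0.232, 0.0, -0.0]
ft_force: [-1.5, 0.8, 3.2]
grip_width: 0.028
```

Run:
```python
from h import *
o=get_obs();print(o["clock"],np.round(o["joint_vel"],3),np.round(o["ft_force"],1),np.round(o["ft_torque"],2));go(.585,-.15,.1,1.045)
p,d=camera("side");cv2.imwrite("pics/side_f.png",p[:,:,::-1])
r,c=map(int,w2px("side",(.57,-.145,.07)));cv2.imwrite("pics/f1.png",cv2.resize(p[r-30:r+24,c-36:c+36,::-1],(600,450),interpolation=cv2.INTER_CUBIC))
```

```text
22.6667 [-0.002  0.     0.001  0.    -0.002  0.008] [-1.5  0.8  3.2] [0.21 0.24 0.04]
tcp [ 0.585  -0.1495  0.0993] yaw 0.469 j6 2.42 shift [-0.02  0.05 -0.07] turn -0.576
```

View pics/f1.png

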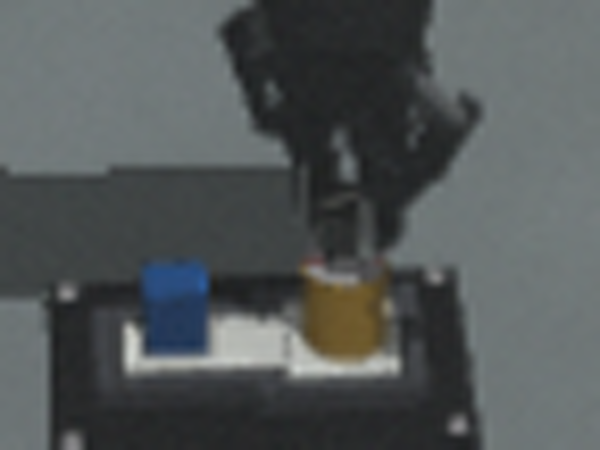

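The foot is home, the head is gripped, forces are about 3 N and the arm is at rest. Handing in.

```bash
python3 -c "
from workcell import *
print(job_done())"
```

```text
the job is handed in; nothing more can be done
None
```

The job is handed in at about 22.7 s of the 72 s allowed. The foot is seated in the pocket of the small black stage, and the screw is started in its thread with its head still gripped. No verdict was reported, so success rests on my own checks.

- **Foot:** I gripped it by the rib and lowered it into the pocket. It met the pocket floor at exactly the expected height, pushed back at 11 N, and was then let go. Later pictures show it flat and square, and it stayed put while the screw was turned.
- **Backward turn and drop:** I turned the screw counter-clockwise about 1.73 rad, roughly 0.35 rad past the thread's beginning. The upward force vanished there, and pressing down moved it 5 mm to a firm stop at about 10 N. That puts the tip at about 28.7 mm.
- **Forward turn:** I turned it clockwise 5.8 rad, regripped it centred because the last joint was near its limit, and turned another 0.58 rad, about 6.4 rad in all. The TCP sank 11 mm over the first 5.8 rad and 1.1 mm more after the regrip, which matches the thread pitch. The tip should be at about 16.5 mm; this is worked out from arm motion, not seen directly.
- **Final state:** The screw head is gripped with the fingers 28 mm apart, the wrist force is about 3 N and the arm is at rest.

**Disagreements:**
- The two cameras differed by up to about 7 mm in y for the fixture. I went by the top view corrected with the known grip pose, and the foot went in without side force.
- The first grip on the screw was off-centre by 2–3 mm. It caused sideways forces of up to 11 N until the regrip.

I never moved near the circuit board, screwdriver or jar, but took no final picture of them.

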